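Hold the notice clip open over the tall card

ROBOT

A 6-joint arm with a two-finger parallel gripper is mounted at the origin on the work surface. World frame = base frame: x ahead of the robot, y to its left, z up, the work surface at z = 0. Lengths are in m, angles in degrees, forces in N, time in s.
With the tool pointing down it reaches from about 0.3 to 0.75 m from the base axis. Payload 8.5 kg.
Tool frame: the origin (TCP) lies at the very end of the fingers, on their centre line; the grasp point (between the pads) lies 19 mm behind it; z points along the fingers, y is the line along which they close (so a half turn about z gives the same grasp; the last joint's range is limited). The gripper opens to 85 mm and grips with 20 to 120 N. Pads are 22 mm wide; open, the fingers measure 114 mm over their backs; the gripper's body (76 mm by 85 mm) begins 54 mm behind the grasp point. The pads swing forward as they close: fully open they stand 13 mm farther back than shut.
Start: joints at [57.794, 21.807, 74.336, -0, 83.858, -12.336], TCP at [0.187, 0.517, 0.2] pointing down, gripper open.
Joint ranges: [-178.18, 178.18], [-50.72, 133.34], [12.68, 142.11], [-81.47, 261.47], [9.98, 163.14], [-165.26, 165.26]. Speed limits (degrees/s): [136.94, 136.94, 180, 180, 180, 180].

INTERFACE

Orientations are given as a 3x3 rotation matrix whose columns are the frame's x, y, z axes.
In Python, from rig import env gives the robot as it stands.
- The arm moves only by the tool move_arm, never from a script. Its argument "plan" is a list of rows, each a list of 7 numbers: the turn, a rotation vector about the tool's x, y, z in degrees, then the shift along the tool's x, y, z in cm, then the gripper command: -1 is shut, 1 is fully open, values between are in proportion. In form: [[ax, ay, az, tx, ty, tz, jaw], ...]. A call has 1 to 5 rows; each row is the pose to reach, as a shift and turn from the pose commanded when the call began, along the tool's axes at that moment; what a row does not reach only later rows make up. A row lasts 1/10 s, in which the tool goes at most 50 mm and 8.59 degrees, less where a joint would pass 70% of its speed; a pose out of reach is approached as far as the arm can. A call with a gripper value outside its range is refused whole. The fingers move at their own pace and stop on an object; "squeeze" is the grip in N (left out, the last holds). Time passes only in rows, so rows that repeat a pose let the fingers close. It gives the time, the measured TCP pose, the force, the opening and the grip force at its end, in the units of the state.
- env.observe(): the state, without advancing time (a new reading comes with each control period).
- env.get_image(name): name is "scene" or "side" or "wrist"; returns a dict with "color" (420x560x3 uint8, red, green, blue), "fov_y" (degrees; the focal length in pixels is half the picture's height over the tangent of half this angle, whatever the lens; pixels are square), "cx", "cy" (the principal point, pixels), "R" (3x3) and "t" (3): a world point X has camera coordinates R X + t. Camera axes: x right, y down, z forward; pixel columns grow to the right and rows downward; lengths in m; the calibration is good to about 2 mm. The wrist camera is an equidistant fisheye: a pixel r from the principal point sees the ray r / f radians off the axis. A picture is of the moment at which its call begins. There is no depth.
- env.close_job(): hands the job in; it is judged then, once.
Trained networks look in a picture, given as the dict that the camera call returned (one of the last four; its "shot" number tells which), for a name from the list of things; names that differ only in an ending like _2 or _b are one class to them, and where a whole thing is asked for, a point or a joint stands for the part that bears it (a point fixed in the world has none). Each returns a list of dicts, best first, with "conf" (0 to 1); they miss things now and then, are a little off and sometimes report something else, mostly with a low value. They report only what shows in the picture. A call takes as long as a camera call.
- env.outline_of(target, picture): "mask" (420x560 bool, what is visible of it) and "bbox" ([centre column, centre row, width, height] in pixels, round what is visible of it).
- env.tip_of(target, picture): "pixel" ([column, row] in pixels: a listed point, or the origin of a listed thing).
The state is a dict: "time_s": time; "q": joint angles; "qvel": joint speeds; "joint_efforts": joint torques, N m; "position": TCP position; "tool_rot": TCP orientation; "ft_force": force on the tool from outside, world axes, zero at the start; "wrist_torque": the same for the moment, N m; "grip_width": finger opening in m; "gripper_force": force on a finger pad.
Only numpy, scipy, OpenCV 4.12 (cv2) and the standard library are available. Lean on these libraries where they do the work, as an engineer would, in place of code of your own. Each camera call takes 0.05 s, during which the arm holds its last target. There are 200 camera calls.

TASK

A spring clip is parked on the thin steel rail on the lobby counter. Squeeze its levers to open it, lift it off the rail and bring it down over the middle of the top edge of the tall card, square to it, so that the wide open jaws hang one on each side of the card without touching it, ready for the caretaker to slip a notice in. Finish while holding the clip squeezed open there: do not let it bite the card or set it down, and leave both card stands, the parcel and the stamp where they are.

Things in the scene. Friction and masses are not known exactly. Their poses are not given: they have to be found in the camera images.
- clip: Dark steel bulldog-type spring clip, 74 mm tall, 80 g, upright: jaws down, two flat levers up. Starts biting the rail's strip, its hinge pin resting on the strip's top edge. Origin: midway between the jaw tips as it bites; z up to the levers, y along the hinge pin and the strip, x the way jaws and levers open and close. Jaws 40 mm wide (y). It lifts off straight up (34 mm overlap).
- clip_levers (a point): Point midway between the two levers, 64 mm above the clip's origin; axes as the clip's. Levers: plates 30 mm wide (y), from the pin up to 74 mm above the origin. Biting, they lean outwards, 45 mm over their tops (x); squeezed together along x they spread the jaws, until they stand parallel, 20 mm over their outer faces, at a solid stop. Needs 4 N to start, 8 N when full; 15 to 30 N is a good grip.
- clip_pin (a point): Middle of the clip's hinge pin (40 mm long along y, 12 mm thick), 40 mm above the clip's origin. The card's edge must stay below it.
- clip_arm_a (a joint): Angle by which each arm of the clip (both move equally) has opened from its bite on the rail: 0 biting, 0.36 rad fully squeezed.
- clip_tip_a (a point): Middle of the inner lower edge of the clip's jaw on its +x side. The tips are 4 mm apart as it bites the rail and 32 mm apart when fully squeezed; they then lie 3 mm above the clip's origin level, i.e. 31 mm below the underside of the pin.
- clip_tip_b (a point): The same point of the other jaw, on the clip's -x side.
- clip_rail: Clip rail fixed to the counter: base plate 80 x 120 x 12 mm with an upright steel strip, 4 mm thick (x), 120 mm long (y), its top edge 110 mm above the counter. Origin: centre of the base's underside; z up.
- rail_top (a point): Middle of the top edge of the rail's strip; the clip bites up to 25 mm either side of it along y.
- tall_card: The tall card: a stiff pale card 5 mm thick (x), 120 mm wide (y), standing upright in a dark wooden foot 85 x 130 x 20 mm; its top edge is 150 mm above the counter. Loose, 0.9 kg. Origin: centre of the foot's underside; z up, x square to the card.
- card_top (a point): Middle of the top edge of the tall card (150 mm above its origin); axes as the tall card's.
- low_card: The low card, to be left alone: the same make, 150 mm wide, top edge only 85 mm above the counter. Origin: centre of the foot's underside.
- parcel: Small cardboard parcel, 100 x 130 x 55 mm, to be left alone. Origin: centre of its underside.
- stamp: Wooden hand stamp, 44 mm across, 70 mm tall, to be left alone. Origin: centre of its underside.

How it is judged (in metres and radians):
On the way:
1. the clip, squeezed open in the fingers, is clear above the rail (z of each of clip_tip_a, clip_tip_b in the frame of rail_top above 0.005 m and distance between clip_tip_a and clip_tip_b above 0.022 m and contact force between the fingers and clip above 2 N), for 0.2 s.
At the end, for the whole second after the job is handed in: Held clip: jaw tips over 22 mm apart, one each side of the tall card, over 6 mm from its mid plane, 8 to 36 mm below its top edge; within 25 mm of mid edge, square and upright within 15 deg, still, under 1 N on the card. Tall card moved under 20 mm, low card, parcel, stamp under 30 mm (distance between clip_tip_a and clip_tip_b above 0.022 m and ((x of clip_tip_a in the frame of card_top above 0.006 m and x of clip_tip_b in the frame of card_top below -0.006 m) or (x of clip_tip_b in the frame of card_top above 0.006 m and x of clip_tip_a in the frame of card_top below -0.006 m)) and z of clip_tip_a in the frame of card_top between -0.036 and -0.008 m and z of clip_tip_b in the frame of card_top between -0.036 and -0.008 m and y of clip in the frame of card_top between -0.025 and 0.025 m and angle between the y axis of clip and the y axis of card_top, either way round below 0.26 rad and angle between clip's own z axis and vertical below 0.26 rad and contact force between the fingers and clip above 2 N and contact force between clip and tall_card below 1 N and linear speed of clip below 0.03 m/s and distance of tall_card from where it was at the start of the episode below 0.02 m and angle between tall_card's own z axis and vertical below 0.1 rad and distance of each of low_card, parcel, stamp from where it was at the start of the episode below 0.03 m); the arm keeps its last pose, push and grip.
It fails at once if the clip closes on the tall card (distance between clip_tip_a and clip_tip_b below 0.012 m and z of clip_tip_a in the frame of card_top below -0.002 m and distance between clip and card_top below 0.07 m and contact force between clip and tall_card above 1 N).
It fails at once if the tall card is pushed away or tipped (distance of tall_card from where it was at the start of the episode above 0.02 m or angle between tall_card's own z axis and vertical above 0.2 rad).
It fails at once if a bystander is disturbed (distance of any of low_card, parcel, stamp from where it was at the start of the episode above 0.03 m).
It also fails if it takes over 45 s, if anything falls off the work surface, if the arm or the gripper's body presses on something with over 40 N, if the wrist force passes 120 N, or if a joint passes its speed limit or range.

## Working session

There is one attempt and no reset: what is moved stays moved. The work goes in short steps, Python scripts to look and compute and a tool call to move; the robot and the scene stay as the last step left them, time stands still between calls to the robot, and variables do not carry over. Pictures are saved under pics/ and viewed, at most 13 in all, crops included, and the job is handed in when it is done.

Besides the shell and the picture viewer there is one more tool, called as a command line: name --pt "numbers of a row" for each row, then --argument value for the rest. move_arm: Moves the arm, as the interface text tells. Its arguments: {"type":"object","properties":{"plan":{"type":"array"},"squeeze":{"type":"number"}},"required":["plan"]}

```bash
mkdir -p pics; cat > h.py <<'E'
import numpy as np, cv2
from scipy.optimize import least_squares
from rig import env
def ray(p,px):
    f=210/np.tan(np.radians(p["fov_y"])/2); R=np.array(p["R"]);t=np.array(p["t"])
    u=np.array([px[0]-p["cx"],px[1]-p["cy"]])
    if p.get("name")=="wrist":
        r=np.hypot(*u);th=r/f;d=np.r_[u/max(r,1e-9)*np.sin(th),np.cos(th)]
    else: d=np.r_[u/f,1]
    return -R.T@t,R.T@(d/np.linalg.norm(d))
def atz(p,px,z):
    o,d=ray(p,px); return o+d*(z-o[2])/d[2]
def tri(rs):
    A=sum(np.eye(3)-np.outer(d,d) for o,d in rs); b=sum((np.eye(3)-np.outer(d,d))@o for o,d in rs)
    X=np.linalg.solve(A,b); return X,[round(1000*np.linalg.norm((np.eye(3)-np.outer(d,d))@(X-o)),1) for o,d in rs]
def shot(n):
    p=dict(env.get_image(n)); p["name"]=n; return p
def proj(p,X):
    f=210/np.tan(np.radians(p["fov_y"])/2);c=np.array(p["R"])@X+np.array(p["t"])
    if p["name"]=="wrist":
        r=np.hypot(c[0],c[1]);th=np.arctan2(r,c[2]);return np.array([p["cx"],p["cy"]])+c[:2]/r*th*f
    return np.array([p["cx"],p["cy"]])+c[:2]/c[2]*f
E
cat > a.py <<'E'
from h import *
np.set_printoptions(precision=4,suppress=True)
P={n:shot(n) for n in ("scene","side","wrist")}
for n in P: cv2.imwrite(f"pics/{n}0.png",P[n]["color"][:,:,::-1])
cv2.imwrite("pics/both0.png",cv2.resize(np.vstack([P[n]["color"] for n in("scene","side")]),None,fx=.71,fy=.71)[:,:,::-1])
for t in ("clip","clip_levers","clip_pin","clip_tip_a","rail_top","card_top","clip_rail","tall_card","low_card","parcel","stamp"):
    rs=[]
    for n in P:
        d=env.tip_of(t,P[n])
        print(t,n,[(np.round(e["pixel"]).tolist(),round(e["conf"],2)) for e in d[:3]])
        if d and d[0]["conf"]>.3: rs.append(ray(P[n],d[0]["pixel"]))
    if len(rs)>1: print("   ",*tri(rs))
print(env.observe())
E
python3 a.py
```

```text
clip scene [([210.0, 172.0], 0.77), ([213.0, 166.0], 0.69)]
clip side [([270.0, 352.0], 0.89)]
clip wrist []
    [ 0.5276 -0.2642  0.0738] [np.float64(0.8), np.float64(0.8)]
clip_levers scene [([202.0, 151.0], 0.97)]
clip_levers side [([274.0, 330.0], 0.92), ([272.0, 330.0], 0.73)]
clip_levers wrist []
    [ 0.5381 -0.2639  0.1389] [np.float64(3.9), np.float64(3.9)]
clip_pin scene [([205.0, 162.0], 0.75), ([410.0, 232.0], 0.68)]
clip_pin side [([274.0, 339.0], 0.97)]
clip_pin wrist []
    [ 0.5373 -0.2619  0.1094] [np.float64(3.5), np.float64(3.5)]
clip_tip_a scene [([207.0, 175.0], 0.51)]
clip_tip_a side [([271.0, 354.0], 0.86), ([273.0, 352.0], 0.73)]
clip_tip_a wrist [([122.0, 372.0], 0.51)]
    [ 0.5308 -0.1734 -0.0695] [np.float64(168.1), np.float64(20.5), np.float64(173.3)]
rail_top scene [([215.0, 164.0], 0.97), ([391.0, 238.0], 0.25)]
rail_top side [([274.0, 329.0], 0.7)]
rail_top wrist []
    [ 0.5333 -0.241   0.1081] [np.float64(2.6), np.float64(2.6)]
card_top scene [([412.0, 232.0], 0.74)]
card_top side [([260.0, 119.0], 0.68), ([275.0, 334.0], 0.56)]
card_top wrist []
   
[... 812 characters left out ...]
.0], 0.83)]
stamp wrist [([122.0, 370.0], 0.81)]
    [ 0.386   0.157  -0.0028] [np.float64(5.4), np.float64(4.5), np.float64(4.5)]
{'time_s': 1.8, 'q': array([ 57.7938,  21.8089,  74.3342,   0.0006,  83.8595, -12.3361]), 'qvel': array([-0.037 , -0.0569, -0.02  ,  0.0999,  0.0638,  0.0771]), 'joint_efforts': array([  0.0001, -44.8325, -23.1463,  -0.0002,   0.0005,   0.    ]), 'position': array([0.1869, 0.5172, 0.1996]), 'tool_rot': array([[-0.9405,  0.3399, -0.    ],
       [ 0.3399,  0.9405, -0.    ],
       [ 0.    , -0.    , -1.    ]]), 'ft_force': array([-0.5762, -0.4805,  0.1914]), 'wrist_torque': array([-0.0338, -0.0354,  0.0356]), 'gripper_force': 0.0, 'grip_width': 0.0854193690676379}
```

View pics/both0.png

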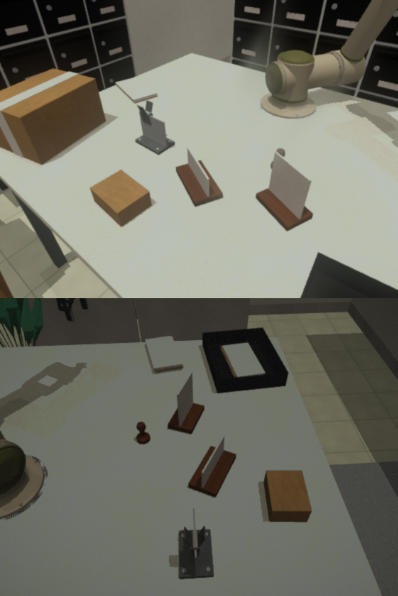

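View pics/wrist0.png

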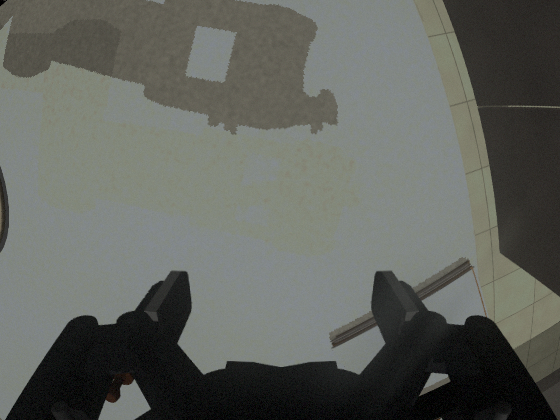

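```bash
cat > fit.py <<'E'
from h import *
from scipy.optimize import minimize
def box(lx,ly,z0,z1): return np.array([[a*lx/2,b*ly/2,z] for a in(-1,1) for b in(-1,1) for z in(z0,z1)])
M={"tall_card":[box(.085,.13,0,.02),box(.005,.12,.02,.15)],"clip_rail":[box(.08,.12,0,.012),box(.004,.12,.012,.11)],"low_card":[box(.085,.16,0,.02),box(.005,.15,.02,.085)]}
def sil(p,bs,v):
    c,s=np.cos(v[2]),np.sin(v[2]);R=np.array([[c,-s,0],[s,c,0],[0,0,1]]);m=np.zeros((1680,2240),np.uint8)
    for b in bs:
        q=np.array([proj(p,R@k+[v[0],v[1],0]) for k in b])*4+1.5
        cv2.fillConvexPoly(m,cv2.convexHull(q.astype(np.float32)).astype(np.int32),1)
    return cv2.resize(m.astype(np.float32),(560,420),interpolation=cv2.INTER_AREA)
def fit(t,ps,masks,v0):
    def cost(w):
        v=np.array([w[0],w[1],w[2]*10]); c=0
        for p,m in zip(ps,masks):
            s=sil(p,M[t],v); c+=1-np.minimum(s,m).sum()/np.maximum(s,m).sum()
        return c
    best=min((minimize(cost,[v0[0],v0[1],y/10],method="Nelder-Mead",options=dict(initial_simplex=np.array([v0[0],v0[1],y/10])+np.array([[0,0,0],[.008,0,0],[0,.008,0],[0,0,.02]]),maxfev=200)) for y in (-.5,-.2,.1,.4)),key=lambda r:r.fun)
    return best.x*[1,1,10],best.fun
if __name__=="__main__":
    P=[shot(n) for n in("scene","side")]
    for t,v in(("tall_card",(.53,.243)),("clip_rail",(.535,-.242)),("low_card",(.602,.004))):
        ms=[]
        for p in P:
            d=env.outline_of(t,p);m=d[0]["mask"].copy();print(t,p["name"],d[0]["conf"],np.round(d[0]["bbox"]))
            ms.append(m.astype(np.float32))
        r,c=fit(t,P,ms,v);print(t,r.round(4),"yaw",np.degrees(r[2]).round(1),"cost",round(c,3))
        for p in P:
            o=cv2.resize(p["color"],None,fx=1,fy=1)
E
python3 fit.py
```

```text
tall_card scene 0.72 [206. 159.  18.  35.]
tall_card side 0.95 [261. 147.  51.  90.]
tall_card [ 0.5304  0.2441 -0.3911] yaw -22.4 cost 1.043
clip_rail scene 0.88 [220. 189.  58.  56.]
clip_rail side 0.83 [276. 347.  51.  98.]
clip_rail [ 0.535  -0.2419 -0.0194] yaw -1.1 cost 0.367
low_card scene 0.6 [281. 249.  71.  82.]
low_card side 0.78 [300. 236.  67.  83.]
low_card [ 0.599   0.0077 -0.495 ] yaw -28.4 cost 0.102
```

```bash
cat > go.py <<'E'
import sys
from h import *
from scipy.spatial.transform import Rotation as Ro
def go(x,y,z,yaw):
    s=env.observe();R=np.array(s["tool_rot"]);a=np.radians(yaw)
    ya=np.array([np.cos(a),np.sin(a),0]);za=np.array([0,0,-1.]);G=np.c_[np.cross(ya,za),ya,za]
    print(round(s["time_s"],2),"pos",s["position"].round(4),"rot",Ro.from_matrix(R.T@G).as_rotvec(degrees=True).round(2),"shift cm",(R.T@(np.array([x,y,z])-s["position"])*100).round(2),"w",round(s["grip_width"],4),"F",s["ft_force"].round(1))
if __name__=="__main__": go(*map(float,sys.argv[1:]))
E
echo "from go import go; go(.535,-.262,.2,-1)" | python3 -
```

```text
2.2 pos [0.1869 0.5172 0.1996] rot [ 0.   -0.   71.13] shift cm [-5.922e+01 -6.146e+01 -4.000e-02] w 0.0855 F [-0.3 -0.5  0.1]
```

move_arm --pt "0 0 71 -59.4 -61.5 0 1" --pt "0 0 71 -59.4 -61.5 0 1" --pt "0 0 71 -59.4 -61.5 0 1" --pt "0 0 71 -59.4 -61.5 0 1" --pt "0 0 71 -59.4 -61.5 0 1"

```text
time_s: 2.7
position: [0.2895, 0.2874, 0.1998]
tool_rot: [[-0.451, 0.892, 0.001], [0.892, 0.451, 0.0], [-0.0, 0.001, -1.0]]
ft_force: [1.9, 0.6, -0.1]
grip_width: 0.0854
gripper_force: 0.0
```

```bash
python3 go.py .535 -.262 .2 -1
```

```text
2.7 pos [0.2895 0.2874 0.1998] rot [ 4.000e-02 -1.000e-02  2.784e+01] shift cm [-6.01e+01 -2.90e+00 -2.00e-02] w 0.0854 F [ 1.9  0.6 -0.1]
```

move_arm --pt "0 0 28 -60 -2.9 0 1" --pt "0 0 28 -60 -2.9 0 1" --pt "0 0 28 -60 -2.9 0 1" --pt "0 0 28 -60 -2.9 0 1" --pt "0 0 28 -60 -2.9 0 1"

```text
time_s: 3.2
position: [0.3929, 0.0593, 0.1999]
tool_rot: [[0.016, 1.0, 0.001], [1.0, -0.016, 0.0], [0.0, 0.001, -1.0]]
ft_force: [2.0, 0.7, 0.2]
grip_width: 0.0855
gripper_force: 0.0
```

```bash
python3 go.py .535 -.262 .2 -1
```

```text
3.2 pos [0.3929 0.0593 0.1999] rot [ 0.05 -0.    0.07] shift cm [-3.190e+01  1.473e+01  1.000e-02] w 0.0855 F [2.  0.7 0.2]
```

move_arm --pt "0 0 0 -32 14.5 0 1" --pt "0 0 0 -32 14.5 0 1" --pt "0 0 0 -32 14.5 0 1" --pt "0 0 0 -32 14.5 0 1" --pt "0 0 0 -32 14.5 0 1"

```text
time_s: 3.7
position: [0.4927, -0.17, 0.1997]
tool_rot: [[0.015, 1.0, 0.0], [1.0, -0.015, -0.0], [-0.0, 0.0, -1.0]]
ft_force: [0.9, 0.3, 0.8]
grip_width: 0.0853
gripper_force: 0.0
```

```bash
python3 go.py .535 -.262 .2 -1
```

```text
3.7 pos [ 0.4927 -0.17    0.1997] rot [0.02 0.01 0.13] shift cm [-9.14  4.37 -0.02] w 0.0853 F [0.9 0.3 0.8]
```

move_arm --pt "0 0 0 -9.1 4.4 0 1" --pt "0 0 0 -9.1 4.4 0 1" --pt "0 0 0 -9.1 4.4 0 1"

```text
time_s: 4.0
position: [0.5359, -0.2644, 0.198]
tool_rot: [[0.019, 1.0, -0.001], [1.0, -0.019, -0.0], [-0.0, -0.001, -1.0]]
ft_force: [-1.1, -0.2, -0.4]
grip_width: 0.0852
gripper_force: 0.0
```

```bash
cat > b.py <<'E'
from h import *
np.set_printoptions(precision=4,suppress=True)
p=shot("wrist");cv2.imwrite("pics/w1.png",p["color"][:,:,::-1])
print("cam",-np.array(p["R"]).T@p["t"],"axis",np.array(p["R"])[2])
for t,z in(("clip_levers",.140),("clip_pin",.116),("rail_top",.110),("clip_rail",0),("clip_tip_a",.076)):
    for e in env.tip_of(t,p)[:2]: print(t,np.round(e["pixel"]),round(e["conf"],2),atz(p,e["pixel"],z))
for e in env.outline_of("clip",p)[:2]: print("clip",e["conf"],np.round(e["bbox"]))
E
python3 b.py; python3 go.py .535 -.262 .2 -1
```

```text
cam [ 0.5377 -0.1907  0.3725] axis [-0.006  -0.2888 -0.9574]
clip_levers [280. 222.] 0.59 [ 0.5355 -0.2647  0.14  ]
clip_levers [282. 185.] 0.48 [ 0.5374 -0.2363  0.14  ]
clip_pin [281. 213.] 0.81 [ 0.5362 -0.2648  0.116 ]
rail_top [281. 185.] 0.72 [ 0.5367 -0.2422  0.11  ]
clip_rail [281. 166.] 0.67 [ 0.5367 -0.2412  0.    ]
clip_tip_a [277. 203.] 0.79 [ 0.532  -0.2665  0.076 ]
clip_tip_a [281. 201.] 0.7 [ 0.536  -0.2646  0.076 ]
clip 0.76 [281. 212.  64.  62.]
4.35 pos [ 0.5348 -0.2583  0.2002] rot [0.03 0.01 0.23] shift cm [-0.37  0.03  0.02] w 0.0852 F [ 0.6 -0.3  0.5]
```

View pics/w1.png

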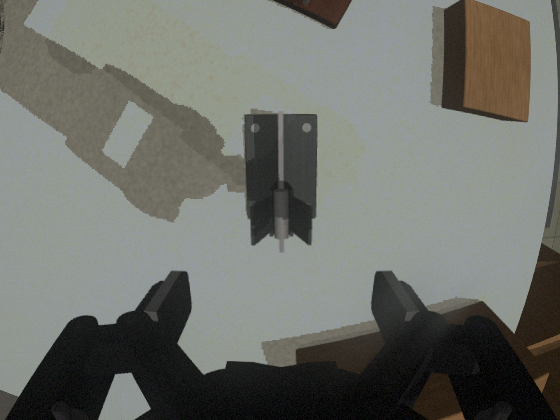

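move_arm --pt "0 0 0 -0.6 0.12 3 1" --pt "0 0 0 -0.6 0.12 5 1" --pt "0 0 0 -0.6 0.12 7 1" --pt "0 0 0 -0.6 0.12 7.6 1" --pt "0 0 0 -0.6 0.12 7.6 1"

```text
time_s: 4.85
position: [0.5358, -0.2649, 0.1236]
tool_rot: [[0.014, 1.0, -0.001], [1.0, -0.014, 0.001], [0.001, -0.001, -1.0]]
ft_force: [-0.6, 0.6, 1.1]
grip_width: 0.0855
gripper_force: 0.0
```

```bash
python3 go.py .536 -.2645 .123 -1; sed -i 's/w1/w2/' b.py; python3 b.py
```

```text
4.85 pos [ 0.5358 -0.2649  0.1236] rot [-0.04 -0.03  0.19] shift cm [0.04 0.02 0.06] w 0.0855 F [-0.6  0.6  1.1]
cam [ 0.5373 -0.1913  0.2981] axis [-0.0048 -0.2879 -0.9576]
clip_levers [280. 265.] 0.93 [ 0.5356 -0.2658  0.14  ]
clip_pin [280. 248.] 0.62 [ 0.5355 -0.2654  0.116 ]
rail_top [282. 208.] 0.88 [ 0.5369 -0.2422  0.11  ]
clip_rail [280. 176.] 0.79 [ 0.5351 -0.2415  0.    ]
clip_tip_a [280. 224.] 0.9 [ 0.5358 -0.2632  0.076 ]
clip_tip_a [278. 226.] 0.61 [ 0.5338 -0.2652  0.076 ]
clip 0.68 [282. 249.  90.  99.]
```

View pics/w2.png

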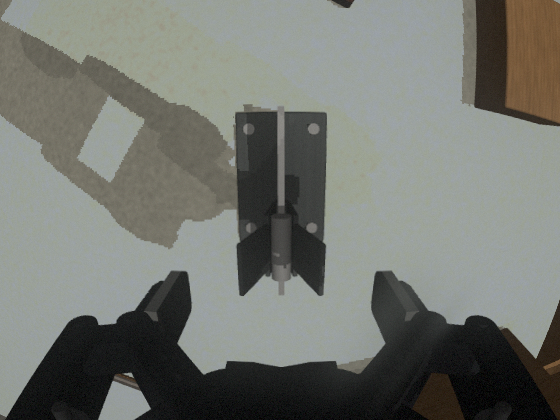

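The clip sits centred between the pads (column 281, levers at rows 240–295), square to the tool. Next: squeeze.

move_arm --pt "0 0 0 0 0 0 -1" --pt "0 0 0 0 0 0 -1" --pt "0 0 0 0 0 0 -1" --pt "0 0 0 0 0 0 -1" --pt "0 0 0 0 0 0 -1" --squeeze 25

```text
time_s: 5.7
position: [0.536, -0.2654, 0.1236]
tool_rot: [[0.015, 1.0, -0.0], [1.0, -0.015, 0.0], [0.0, -0.0, -1.0]]
ft_force: [-0.1, -0.0, -0.8]
grip_width: 0.0123
gripper_force: 0.0
```

move_arm --pt "0 0 0 0 0 0 -1" --pt "0 0 0 0 0 0 -1" --pt "0 0 0 0 0 0 -1"

```text
time_s: 6.0
position: [0.536, -0.2655, 0.1237]
tool_rot: [[0.015, 1.0, 0.0], [1.0, -0.015, -0.0], [-0.0, 0.0, -1.0]]
ft_force: [0.2, 0.1, -0.1]
grip_width: 0.0003
gripper_force: 0.0
```

```bash
sed -i 's/w2/w3/' b.py; python3 b.py; python3 - <<'E'
from h import *
p=shot("side");q=shot("scene")
a=cv2.resize(p["color"][280:420,200:350],None,fx=4,fy=4,interpolation=2);b=cv2.resize(q["color"][100:240,160:210+50-10],None,fx=2.2,fy=4,interpolation=2)[:560]
cv2.imwrite("pics/s3.png",np.hstack([a,b])[:,:,::-1])
E
```

```text
cam [ 0.5374 -0.1919  0.2982] axis [-0.0043 -0.2884 -0.9575]
clip_levers [277. 264.] 0.77 [ 0.5343 -0.2659  0.14  ]
clip_pin [282. 245.] 0.59 [ 0.5371 -0.2645  0.116 ]
rail_top [283. 209.] 0.78 [ 0.538  -0.2434  0.11  ]
clip_rail [282. 179.] 0.86 [ 0.5378 -0.2443  0.    ]
clip_tip_a [277. 227.] 0.96 [ 0.5337 -0.2663  0.076 ]
clip_tip_a [282. 227.] 0.83 [ 0.5372 -0.2663  0.076 ]
clip 0.69 [281. 247.  88.  93.]
```

View pics/w3.png

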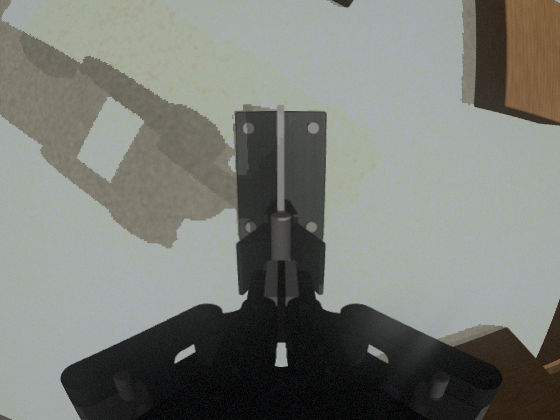

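View pics/s3.png

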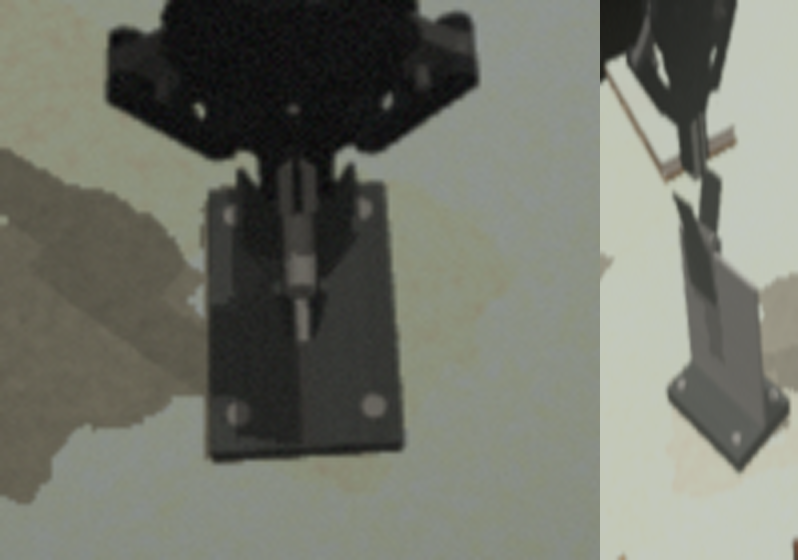

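```bash
python3 - <<'E'
from h import *
P={n:shot(n) for n in("wrist","side","scene")}
for nm,X in dict(tcp=(.536,-.2655,.1237),levL_far=(.5135,-.2805,.15),levL_near=(.5135,-.2505,.15),levR_far=(.5585,-.2805,.15),levR_near=(.5585,-.2505,.15),pin_near=(.536,-.2455,.116),pin_far=(.536,-.2855,.116),strip_far=(.536,-.302,.11),strip_near=(.536,-.182,.11)).items():
    print(nm,[(n,proj(P[n],np.array(X)).round(0).tolist()) for n in P])
for n in("side","scene"):
    for t in("clip_levers","clip_pin","clip","rail_top"):
        print(n,t,[(np.round(e["pixel"],1).tolist(),round(e["conf"],2)) for e in env.tip_of(t,P[n])[:2]])
w=P["wrist"]["color"][190:350,200:360];s=P["scene"]["color"][120:220,160:260]
cv2.imwrite("pics/c4.png",np.hstack([cv2.convertScaleAbs(cv2.resize(x,(400,400),interpolation=2),alpha=2) for x in(w,s)])[:,:,::-1])
E
```

```text
tcp [('wrist', [280.0, 252.0]), ('side', [275.0, 338.0]), ('scene', [205.0, 156.0])]
levL_far [('wrist', [238.0, 297.0]), ('side', [260.0, 339.0]), ('scene', [207.0, 140.0])]
levL_near [('wrist', [234.0, 245.0]), ('side', [259.0, 321.0]), ('scene', [215.0, 144.0])]
levR_far [('wrist', [323.0, 296.0]), ('side', [291.0, 337.0]), ('scene', [192.0, 147.0])]
levR_near [('wrist', [326.0, 244.0]), ('side', [289.0, 319.0]), ('scene', [201.0, 151.0])]
pin_near [('wrist', [280.0, 215.0]), ('side', [274.0, 328.0]), ('scene', [211.0, 161.0])]
pin_far [('wrist', [281.0, 276.0]), ('side', [276.0, 352.0]), ('scene', [200.0, 156.0])]
strip_far [('wrist', [281.0, 294.0]), ('side', [276.0, 365.0]), ('scene', [196.0, 156.0])]
strip_near [('wrist', [278.0, 105.0]), ('side', [273.0, 295.0]), ('scene', [231.0, 172.0])]
side clip_levers [([273.7, 330.4], 0.62), ([276.9, 350.8], 0.19)]
side clip_pin [([274.5, 341.8], 0.55)]
side clip [([269.9, 353.2], 0.73), ([259.2, 118.6], 0.61)]
side rail_top []
scene clip_levers [([204.4, 147.1], 0.96)]
scene clip_pin [([206.0, 161.5], 0.91)]
scene clip [([208.7, 173.2], 0.87)]
scene rail_top [([212.7, 164.6], 0.87)]
```

View pics/c4.png

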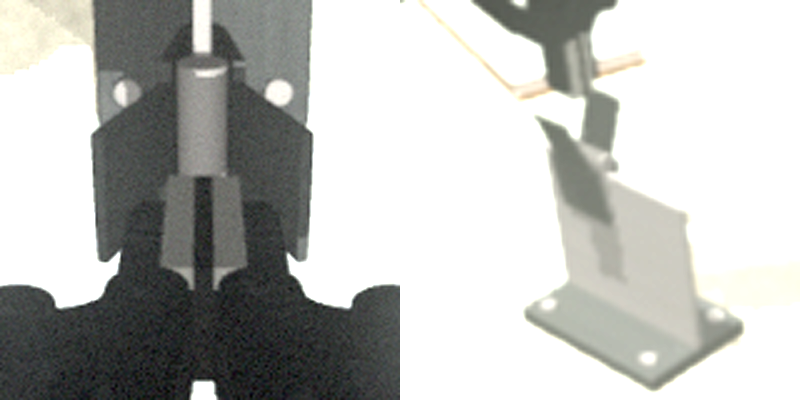

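```bash
python3 - <<'E'
from h import *
P={n:shot(n) for n in("wrist","side","scene")}
for y in(-.2545,-.2655,-.2765):
  for z in(.124,.135,.145,.155,.165):
    print(y,z,[(n,proj(P[n],np.array((.536,y,z))).round(0).tolist()) for n in P])
print(*tri([ray(P["wrist"],(281,261)),ray(P["scene"],(205,144.5))]))
s=P["scene"]["color"][130:180,180:230];d=P["side"]["color"][310:360,250:300]
cv2.imwrite("pics/c5.png",np.hstack([cv2.convertScaleAbs(cv2.resize(x,(400,400),interpolation=cv2.INTER_NEAREST),alpha=1.8,beta=25) for x in(s,d)])[:,:,::-1])
E
```

```text
-0.2545 0.124 [('wrist', [280.0, 234.0]), ('side', [275.0, 331.0]), ('scene', [208.0, 157.0])]
-0.2545 0.135 [('wrist', [280.0, 241.0]), ('side', [274.0, 327.0]), ('scene', [208.0, 153.0])]
-0.2545 0.145 [('wrist', [280.0, 248.0]), ('side', [274.0, 324.0]), ('scene', [207.0, 149.0])]
-0.2545 0.155 [('wrist', [280.0, 256.0]), ('side', [274.0, 321.0]), ('scene', [207.0, 145.0])]
-0.2545 0.165 [('wrist', [280.0, 265.0]), ('side', [274.0, 317.0]), ('scene', [206.0, 141.0])]
-0.2655 0.124 [('wrist', [280.0, 252.0]), ('side', [275.0, 338.0]), ('scene', [205.0, 155.0])]
-0.2655 0.135 [('wrist', [280.0, 260.0]), ('side', [275.0, 334.0]), ('scene', [204.0, 151.0])]
-0.2655 0.145 [('wrist', [280.0, 268.0]), ('side', [275.0, 331.0]), ('scene', [204.0, 148.0])]
-0.2655 0.155 [('wrist', [280.0, 276.0]), ('side', [275.0, 327.0]), ('scene', [203.0, 144.0])]
-0.2655 0.165 [('wrist', [280.0, 286.0]), ('side', [274.0, 324.0]), ('scene', [203.0, 140.0])]
-0.2765 0.124 [('wrist', [281.0, 269.0]), ('side', [275.0, 344.0]), ('scene', [202.0, 154.0])]
-0.2765 0.135 [('wrist', [281.0, 278.0]), ('side', [275.0, 341.0]), ('scene', [201.0, 150.0])]
-0.2765 0.145 [('wrist', [281.0, 286.0]), ('side', [275.0, 337.0]), ('scene', [201.0, 146.0])]
-0.2765 0.155 [('wrist', [281.0, 296.0]), ('side', [275.0, 334.0]), ('scene', [200.0, 142.0])]
-0.2765 0.165 [('wrist', [281.0, 306.0]), ('side', [275.0, 331.0]), ('scene', [200.0, 138.0])]
[ 0.5369494  -0.25749673  0.15562175] [np.float64(0.8), np.float64(0.8)]
```

View pics/c5.png

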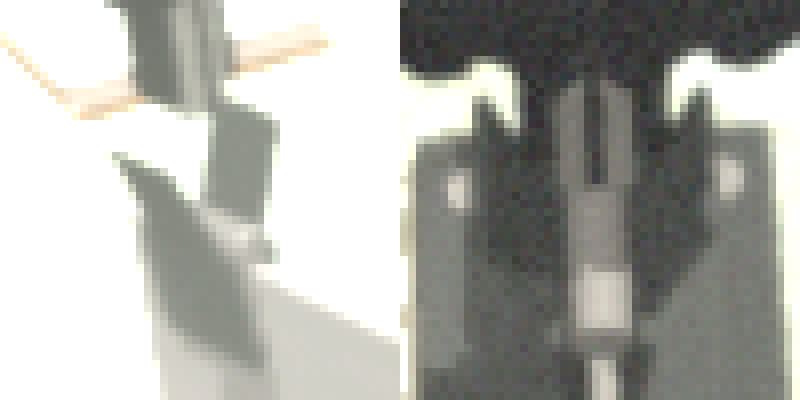

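The three views agree on where the closed fingertips really are: z ≈ 0.155, about 32 mm above the reported TCP. They therefore closed just over the lever tops (0.150). The clip is untouched, so I'll reopen, go 32 mm lower and squeeze again.

move_arm --pt "0 0 0 0 0 0 1" --pt "0 0 0 0 0 0 1" --pt "0 0 0 0 0 0 1" --pt "0 0 0 0 0 0 1" --pt "0 0 0 0 0 0 1"

```text
time_s: 7.65
position: [0.536, -0.2654, 0.1236]
tool_rot: [[0.015, 1.0, 0.0], [1.0, -0.015, 0.0], [0.0, 0.0, -1.0]]
ft_force: [0.4, -0.6, -0.7]
grip_width: 0.0724
gripper_force: 0.0
```

move_arm --pt "0 0 0 0 0 0 1" --pt "0 0 0 0 0 0 1" --pt "0 0 0 0 0 1 1" --pt "0 0 0 0 0 2 1" --pt "0 0 0 0 0 3 1"

```text
time_s: 8.15
position: [0.5357, -0.2652, 0.0923]
tool_rot: [[0.015, 1.0, -0.001], [1.0, -0.015, 0.001], [0.001, -0.001, -1.0]]
ft_force: [0.0, -0.3, -0.3]
grip_width: 0.0853
gripper_force: 0.0
```

move_arm --pt "0 0 0 0 0 0 1" --pt "0 0 0 0 0 0 -1" --pt "0 0 0 0 0 0 -1" --pt "0 0 0 0 0 0 -1" --pt "0 0 0 0 0 0 -1"

```text
time_s: 8.65
position: [0.5369, -0.2661, 0.0953]
tool_rot: [[0.015, 1.0, 0.003], [1.0, -0.015, -0.002], [-0.002, 0.003, -1.0]]
ft_force: [-0.0, 1.1, 12.1]
grip_width: 0.0282
gripper_force: 8.1
```

move_arm --pt "0 0 0 0 0 0 -1" --pt "0 0 0 0 0 0 -1" --pt "0 0 0 0 0 0 -1"

```text
time_s: 8.95
position: [0.5369, -0.2662, 0.096]
tool_rot: [[0.015, 1.0, 0.003], [1.0, -0.015, -0.003], [-0.003, 0.003, -1.0]]
ft_force: [-2.0, -0.0, 10.8]
grip_width: 0.0191
gripper_force: 24.8
```

move_arm --pt "0 0 0 0 0 -1 -1" --pt "0 0 0 0 0 -3 -1" --pt "0 0 0 0 0 -6 -1" --pt "0 0 0 0 0 -9 -1" --pt "0 0 0 0 0 -11 -1"

```text
time_s: 9.45
position: [0.5363, -0.2656, 0.2063]
tool_rot: [[0.015, 1.0, 0.002], [1.0, -0.015, -0.002], [-0.002, 0.002, -1.0]]
ft_force: [-0.4, 0.2, -1.0]
grip_width: 0.0191
gripper_force: 25.2
```

```bash
cat > c.py <<'E'
from h import *
import sys
np.set_printoptions(precision=4,suppress=True)
P={n:shot(n) for n in("wrist","side","scene")}
s=env.observe();print(s["time_s"],s["position"],s["grip_width"],s["gripper_force"],s["ft_force"])
for t in("clip_levers","clip_pin","clip_tip_a","clip_tip_b","card_top"):
    rs=[]
    for n in P:
        d=env.tip_of(t,P[n]);print(t,n,[(np.round(e["pixel"]).tolist(),round(e["conf"],2)) for e in d[:3]])
        if d: rs.append(ray(P[n],d[0]["pixel"]))
    if len(rs)>1: print("   ",*tri(rs))
cv2.imwrite(f"pics/{sys.argv[1]}.png",np.hstack([cv2.convertScaleAbs(cv2.resize(P["wrist"]["color"][120:400,140:420],(400,400)),alpha=1.8),cv2.convertScaleAbs(cv2.resize(P["scene"]["color"][int(sys.argv[2]):,int(sys.argv[3]):][:130,:130],(400,400)),alpha=1.8)])[:,:,::-1])
E
python3 c.py c6 90 140
```

```text
9.6 [ 0.5362 -0.2656  0.2046] 0.018945722216346682 25.177351534366608 [ 0.2421  0.3128 -1.2366]
clip_levers wrist [([278.0, 286.0], 0.82)]
clip_levers side [([273.0, 286.0], 0.82)]
clip_levers scene [([200.0, 105.0], 0.65)]
    [ 0.5353 -0.26    0.252 ] [np.float64(2.7), np.float64(1.4), np.float64(2.5)]
clip_pin wrist [([282.0, 265.0], 0.66)]
clip_pin side [([272.0, 301.0], 0.93)]
clip_pin scene [([200.0, 115.0], 0.58)]
    [ 0.535  -0.2643  0.2254] [np.float64(2.0), np.float64(0.8), np.float64(1.5)]
clip_tip_a wrist [([253.0, 241.0], 0.85), ([302.0, 239.0], 0.68), ([279.0, 164.0], 0.46)]
clip_tip_a side [([261.0, 315.0], 0.64), ([286.0, 314.0], 0.49)]
clip_tip_a scene [([193.0, 133.0], 0.57), ([208.0, 125.0], 0.53)]
    [ 0.5279 -0.2715  0.185 ] [np.float64(10.2), np.float64(13.0), np.float64(22.6)]
clip_tip_b wrist [([253.0, 241.0], 0.85), ([302.0, 239.0], 0.68), ([279.0, 164.0], 0.46)]
clip_tip_b side [([261.0, 315.0], 0.64), ([286.0, 314.0], 0.49)]
clip_tip_b scene [([193.0, 133.0], 0.57), ([208.0, 125.0], 0.53)]
    [ 0.5279 -0.2715  0.185 ] [np.float64(10.2), np.float64(13.0), np.float64(22.6)]
card_top wrist []
card_top side []
card_top scene [([407.0, 231.0], 0.58)]
```

View pics/c6.png

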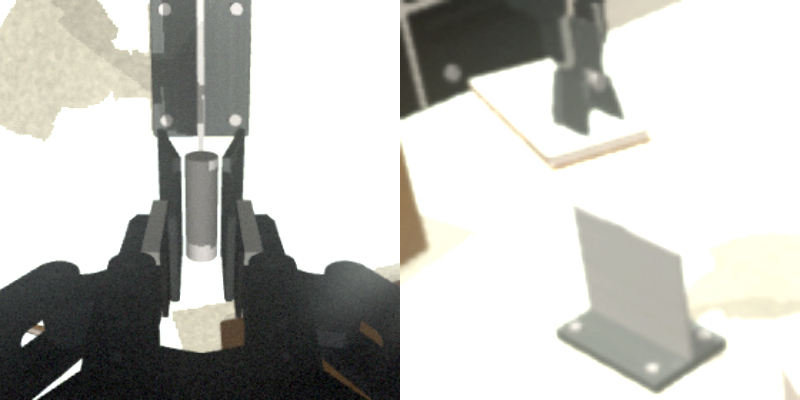

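move_arm --pt "0 0 0 2 0 0 -1" --pt "0 0 0 6 0 0 -1" --pt "0 0 0 10 0 0 -1" --pt "0 0 0 14 0 0 -1" --pt "0 0 0 18 0 0 -1"

```text
time_s: 10.85
position: [0.5381, -0.083, 0.2038]
tool_rot: [[0.014, 1.0, 0.0], [1.0, -0.014, 0.0], [0.0, 0.0, -1.0]]
ft_force: [0.6, 0.7, -0.8]
grip_width: 0.0193
gripper_force: 25.2
```

move_arm --pt "0 0 0 4 0 0 -1" --pt "0 0 0 8 0 0 -1" --pt "0 0 0 12 0 0 -1" --pt "0 0 0 16 0 0 -1" --pt "0 0 0 19 0 0 -1"

```text
time_s: 11.35
position: [0.5405, 0.1076, 0.2038]
tool_rot: [[0.013, 1.0, 0.0], [1.0, -0.013, 0.0], [0.0, 0.0, -1.0]]
ft_force: [-0.0, -0.3, -0.2]
grip_width: 0.019
gripper_force: 25.2
```

```bash
python3 - <<'E'
from fit import *
np.set_printoptions(precision=4,suppress=True)
P=[shot(n) for n in("scene","side")];ms=[];ps=[]
for p in P:
    d=env.outline_of("tall_card",p)
    e0=proj(p,np.array([.53,.243,.08]))
    d=[e for e in d if np.hypot(*(np.array(e["bbox"][:2])-e0))<25]
    print(p["name"],[(e["conf"],np.round(e["bbox"])) for e in d])
    if d: ps.append(p);ms.append(d[0]["mask"].astype(np.float32))
r,c=fit("tall_card",ps,ms,(.53,.243));print(r,np.degrees(r[2]),c)
for p,m in zip(ps,ms):
    r1,c1=fit("tall_card",[p],[m],(.53,.243));print(p["name"],r1,np.degrees(r1[2]),c1)
E
python3 go.py .53 .243 .205 -22.4
```

```text
scene [(0.91, array([401., 270.,  81., 114.]))]
side [(0.85, array([262., 146.,  50.,  92.]))]
[ 0.5289  0.2437 -0.3711] -21.26076725564336 0.2223084568977356
scene [ 0.5272  0.2434 -0.39  ] -22.346788130387086 0.024338066577911377
side [ 0.5299  0.2434 -0.3741] -21.43321185874367 0.18027257919311523
11.55 pos [0.5409 0.1053 0.2037] rot [-0.000e+00  1.000e-02  2.165e+01] shift cm [13.76 -1.27 -0.13] w 0.019 F [-0.4  0.2 -1. ]
```

move_arm --pt "0 0 6 4 -0.4 0 -1" --pt "0 0 12 8 -0.8 0 -1" --pt "0 0 18 11 -1.1 0 -1" --pt "0 0 21.2 13.2 -1.35 0 -1" --pt "0 0 21.2 13.8 -1.35 0 -1"

```text
time_s: 12.05
position: [0.5296, 0.2436, 0.2036]
tool_rot: [[0.375, 0.927, -0.0], [0.927, -0.375, 0.0], [0.0, -0.0, -1.0]]
ft_force: [0.8, -0.6, -1.6]
grip_width: 0.0191
gripper_force: 25.2
```

```bash
python3 c.py c7 170 350; python3 go.py .529 .2435 .205 -22
```

```text
12.2 [0.5302 0.2416 0.2036] 0.019188926209561852 25.178606808185577 [-0.3496 -0.8702 -1.0424]
clip_levers wrist [([281.0, 288.0], 0.58), ([497.0, 326.0], 0.18)]
clip_levers side [([260.0, 81.0], 0.86), ([258.0, 117.0], 0.37)]
clip_levers scene [([420.0, 185.0], 0.78)]
    [0.5316 0.2425 0.2459] [np.float64(1.9), np.float64(2.1), np.float64(0.6)]
clip_pin wrist [([281.0, 264.0], 0.94), ([301.0, 241.0], 0.36)]
clip_pin side [([260.0, 90.0], 0.81), ([276.0, 326.0], 0.36)]
clip_pin scene [([419.0, 197.0], 0.62)]
    [0.5321 0.2438 0.2238] [np.float64(1.9), np.float64(2.7), np.float64(1.4)]
clip_tip_a wrist [([301.0, 239.0], 0.79), ([252.0, 240.0], 0.76), ([281.0, 223.0], 0.25)]
clip_tip_a side [([266.0, 104.0], 0.63), ([256.0, 104.0], 0.56)]
clip_tip_a scene [([404.0, 215.0], 0.75), ([423.0, 208.0], 0.66)]
    [0.5436 0.2369 0.1899] [np.float64(4.8), np.float64(1.1), np.float64(5.1)]
clip_tip_b wrist [([301.0, 239.0], 0.79), ([252.0, 240.0], 0.76), ([281.0, 223.0], 0.25)]
clip_tip_b side [([266.0, 104.0], 0.63), ([256.0, 104.0], 0.56)]
clip_tip_b scene [([404.0, 215.0], 0.75), ([423.0, 208.0], 0.66)]
    [0.5436 0.2369 0.1899] [np.float64(4.8), np.float64(1.1), np.float64(5.1)]
card_top wrist [([281.0, 221.0], 0.97)]
card_top side [([259.0, 120.0], 0.91)]
card_top scene [([414.0, 233.0], 0.95)]
    [0.5282 0.2453 0.1483] [np.float64(2.1), np.float64(1.6), np.float64(2.5)]
12.95 pos [0.5299 0.2427 0.2036] rot [-0.    0.   -0.04] shift cm [ 0.04 -0.11 -0.14] w 0.0193 F [-0.2  0.1 -1.5]
```

View pics/c7.png

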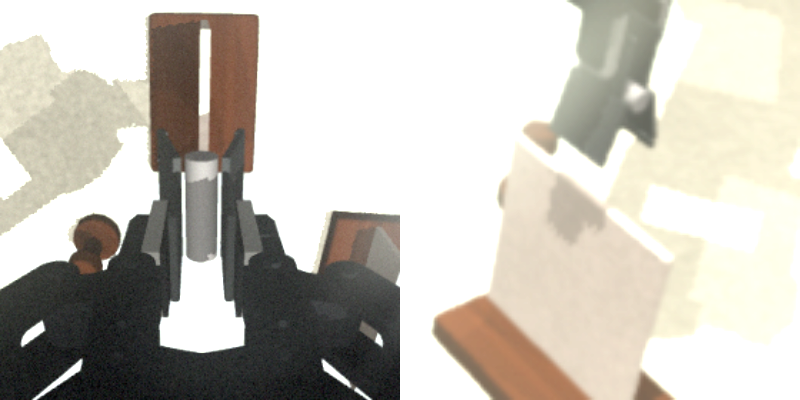

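The clip is held open and square over the card: in the wrist view its pin and the card edge line up at column ~281. The tips are at about 0.188 and the card top at 0.150, so I'll lower it 57 mm.

move_arm --pt "0 0 0 0 -0.05 1 -1" --pt "0 0 0 0 -0.05 2 -1" --pt "0 0 0 0 -0.05 3 -1" --pt "0 0 0 0 -0.05 4 -1" --pt "0 0 0 0 -0.05 4.6 -1"

```text
time_s: 13.45
position: [0.5291, 0.2428, 0.1562]
tool_rot: [[0.375, 0.927, -0.002], [0.927, -0.375, -0.0], [-0.001, -0.001, -1.0]]
ft_force: [0.2, -0.4, -1.1]
grip_width: 0.019
gripper_force: 25.2
```

move_arm --pt "0 0 0 0 0 0.6 -1" --pt "0 0 0 0 0 1.1 -1" --pt "0 0 0 0 0 1.1 -1" --pt "0 0 0 0 0 1.1 -1"

```text
time_s: 13.85
position: [0.5296, 0.2429, 0.1468]
tool_rot: [[0.375, 0.927, 0.0], [0.927, -0.375, 0.0], [0.0, 0.0, -1.0]]
ft_force: [0.0, -1.3, -1.9]
grip_width: 0.0192
gripper_force: 25.2
```

```bash
python3 c.py c8 170 350; python3 go.py .529 .2435 .147 -22
```

```text
14.0 [0.5297 0.2429 0.147 ] 0.019011547747177077 25.178419947624207 [-0.3169 -0.8158 -0.8384]
clip_levers wrist [([277.0, 286.0], 0.69)]
clip_levers side [([259.0, 101.0], 0.67)]
clip_levers scene [([415.0, 211.0], 0.89)]
    [0.53   0.2444 0.1945] [np.float64(2.2), np.float64(0.8), np.float64(2.5)]
clip_pin wrist [([283.0, 264.0], 0.9)]
clip_pin side [([262.0, 113.0], 0.66)]
clip_pin scene [([413.0, 229.0], 0.94)]
    [0.5332 0.2449 0.1628] [np.float64(3.4), np.float64(1.8), np.float64(2.6)]
clip_tip_a wrist [([252.0, 242.0], 0.88), ([302.0, 239.0], 0.87)]
clip_tip_a side [([265.0, 130.0], 0.71), ([254.0, 126.0], 0.49)]
clip_tip_a scene [([402.0, 248.0], 0.83), ([417.0, 235.0], 0.59)]
    [0.5283 0.2418 0.1176] [np.float64(18.6), np.float64(11.9), np.float64(9.8)]
clip_tip_b wrist [([252.0, 242.0], 0.88), ([302.0, 239.0], 0.87)]
clip_tip_b side [([265.0, 130.0], 0.71), ([254.0, 126.0], 0.49)]
clip_tip_b scene [([402.0, 248.0], 0.83), ([417.0, 235.0], 0.59)]
    [0.5283 0.2418 0.1176] [np.float64(18.6), np.float64(11.9), np.float64(9.8)]
card_top wrist [([280.0, 252.0], 0.63), ([282.0, 266.0], 0.44), ([518.0, 345.0], 0.17)]
card_top side [([258.0, 119.0], 0.56)]
card_top scene [([412.0, 232.0], 0.67)]
    [0.5276 0.2437 0.1496] [np.float64(2.4), np.float64(2.2), np.float64(0.4)]
14.75 pos [0.5295 0.2429 0.1466] rot [-0.    0.   -0.04] shift cm [ 0.04 -0.07 -0.04] w 0.0194 F [-0.1  0.5 -1.3]
```

View pics/c8.png

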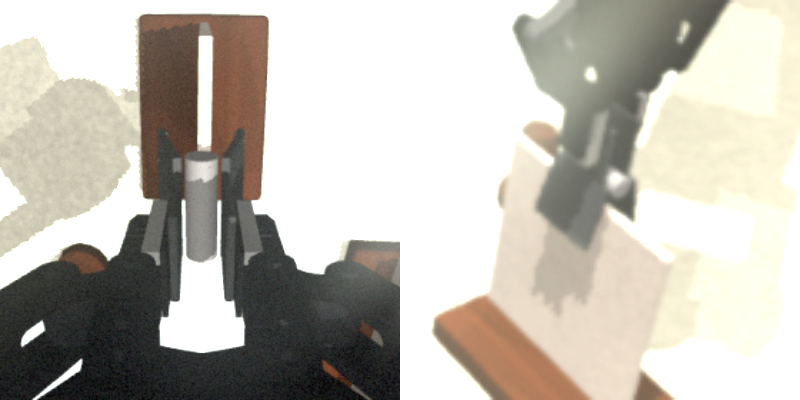

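```bash
python3 -c "
from rig import env
print(env.close_job())"
```

```text
the job is handed in; nothing more can be done
None
```

I handed the job in with the clip held squeezed open (25 N) over the middle of the tall card's top edge. By my measurements it is square to the card, one jaw hangs on each side about 20 mm below the edge, and there was no sign of contact; the first squeeze closed just above the levers, and the verdict was not shown.

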